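# Sort the nail bar's supply jars by weight

### The job

At the nail desk stand two identical closed jars; each may be full or used up, and only its weight tells when it is lifted. Stand full jars in the rectangular white caddy and empty jars in the round steel dish (both jars in the same one if they are alike). Keep the jars upright all the time.

Things in the scene. Friction and masses are not known exactly. Their poses are not given: they have to be found in the camera images.
- jar_1_mid (a point): One of two identical closed round jars, white body, dark grey lid, 60 mm diameter, 76 mm tall, straight-sided (lid flush), standing upright on the table. Point: on its axis, 38 mm above its underside; z up. Full it weighs 300 to 400 g in all, empty 80 to 90 g; nothing outside shows which. Each may be full or empty (both full or both empty too), whatever its name or place. Contents hardly shift.
- jar_2_mid (a point): One of two identical closed round jars, white body, dark grey lid, 60 mm diameter, 76 mm tall, straight-sided (lid flush), standing upright on the table. Point: on its axis, 38 mm above its underside; z up. Full it weighs 300 to 400 g in all, empty 80 to 90 g; nothing outside shows which. Each may be full or empty (both full or both empty too), whatever its name or place. Contents hardly shift.
- caddy_floor (a point): Rectangular open white plastic caddy, fixed, for full jars: 230 mm along its x, 130 mm along its y, walls 4 mm thick, rim 25 mm above the table. Point: centre of its inner floor, 4 mm above the table; axes are the caddy's own (x long, z up). Holds two jars side by side along x, e.g. at x = -55 and +55 mm. It may be left or right of the jars.
- dish_floor (a point): Round shallow steel dish, fixed, for empty jars: 190 mm outer diameter, wall 3 mm thick, rim 18 mm above the table. Point: centre of its inner floor, 4 mm above the table; z up. Holds two jars side by side, e.g. 50 mm either side of the centre. It stands on the other side of the jars from the caddy.
Things that resemble listed ones, but are neither listed nor needed, are in the scene too. What is shaped like the part that bears jar_2_mid but green or red is not meant.

How it is judged (in metres and radians):
At the end, for the whole second after the job is handed in: Each jar stands upright (within about 10 degrees) and at rest on the floor of its own receptacle, wholly inside the rim: a full jar in the rectangular caddy, an empty jar in the round dish. Full or empty is judged by the load the jar puts on the receptacle (over or under 1.8 N) (((x of jar_1_mid in the frame of caddy_floor between -0.1 and 0.1 m and y of jar_1_mid in the frame of caddy_floor between -0.05 and 0.05 m and z of jar_1_mid in the frame of caddy_floor between 0.028 and 0.048 m and contact force between jar_1 and caddy above 1.8 N) or (horizontal distance between jar_1_mid and dish_floor below 0.08 m and z of jar_1_mid in the frame of dish_floor between 0.028 and 0.048 m and contact force between jar_1 and dish between 0.3 and 1.8 N)) and angle between each of jar_1_mid, jar_2_mid's own z axis and vertical below 0.17 rad and linear speed of each of jar_1, jar_2 below 0.03 m/s and ((x of jar_2_mid in the frame of caddy_floor between -0.1 and 0.1 m and y of jar_2_mid in the frame of caddy_floor between -0.05 and 0.05 m and z of jar_2_mid in the frame of caddy_floor between 0.028 and 0.048 m and contact force between jar_2 and caddy above 1.8 N) or (horizontal distance between jar_2_mid and dish_floor below 0.08 m and z of jar_2_mid in the frame of dish_floor between 0.028 and 0.048 m and contact force between jar_2 and dish between 0.3 and 1.8 N))); the robot touches nothing.
It fails at once if jar_1 is tipped over (more than 45 degrees) (angle between jar_1_mid's own z axis and vertical above 0.785 rad).
It fails at once if jar_2 is tipped over (more than 45 degrees) (angle between jar_2_mid's own z axis and vertical above 0.785 rad).
It also fails if it takes over 58 s, if anything falls off the work surface, if the arm or the gripper's body presses on something with over 40 N, if the wrist force passes 120 N, or if a joint passes its speed limit or range.

### The arm

A 6-joint arm with a two-finger parallel gripper is mounted at the origin on the work surface. World frame = base frame: x ahead of the robot, y to its left, z up, the work surface at z = 0. Lengths are in mm, angles in rad, forces in N, time in s.
With the tool pointing down it reaches from about 375 to 975 mm from the base axis. Payload 3.8 kg.
Tool frame: the origin (TCP) lies on the centre line of the jaws, within the pads' length; the fingertips stand 17 mm ahead of it and the grasp point (between the pads) lies 2 mm behind it; z points along the fingers, y is the direction in which the jaws open and shut (so a half turn about z gives the same grasp; the last joint's range is limited). The gripper opens to 85 mm and grips with 20 to 120 N. Pads are 22 mm wide; open, the fingers measure 114 mm over their backs; the gripper's body (76 mm by 85 mm) begins 54 mm behind the grasp point. The pads swing forward as they close: fully open they stand 13 mm farther back than shut.
Start: joints at [1.193, 0.264, 1.604, -0, 1.274, -0.037], TCP at [225.61, 636.174, 213.28] pointing down, gripper open.
Joint ranges: [-2.63, 2.63], [-0.94, 2.18], [0.31, 2.57], [-1.31, 4.45], [0, 2.66], [-2.55, 2.55]. Speed limits (rad/s): [2.57, 2.57, 3.14, 3.14, 3.14, 3.14].

### API

Orientations are given as [roll, pitch, yaw] about the fixed x, y, z axes, in that order (R = Rz(yaw) Ry(pitch) Rx(roll)).
In Python, from workcell import r gives the robot as it stands. Calls block until the motion is done:
- r.reach(position, orientation): joint-space move of the TCP to a pose.
- r.move_straight(position, frame=None, vel=150): straight line of the TCP; frame=None keeps the orientation; vel is the mean speed in mm/s.
- r.goto_joints(angles): joint-space move.
- r.gripper_to(opening): opening from 0.0 (shut) to 1.0 (fully open); the grip force is fixed at half the most; returns when the fingers have stopped.
- r.sleep(seconds).
- r.inverse_kinematics(position, orientation): joint angles nearest the present ones, or None.
- r.get_state(): the state.
- r.snapshot(name): name is "side" or "top" or "wrist"; returns (picture, depth): 400x640x3 uint8, blue, green, red; 400x640 float32, mm along the optical axis (not along the pixel's ray), 0 where there is no reading.
- r.camera_model(name): a dict with "camera_matrix" (3x3 intrinsics, pixels), "k1" (the pictures are not rectified: a ray, as slopes to the right and down, at radius r is drawn at 1 + k1 r^2 times it, then the intrinsics apply), "eye" and "attitude" of the camera in the world. Camera axes: x right, y up, looking along -z (the intrinsics and any distortion apply to the point x, -y, -z); pixel columns grow to the right and rows downward; lengths in mm; the calibration is good to about 2 mm. A picture is of the moment at which its call begins: read the wrist's pose just before it. camera_model takes no time and is no camera call; for the wrist camera it gives the pose at the moment of the call.
A pose or a line that the arm cannot do raises r.MotionError and nothing moves.
- r.job_done(): hands the job in, once; it reports no verdict.
The state is a dict: "clock": time; "qpos": joint angles; "qd": joint speeds; "effort": joint torques, N m; "position": TCP position; "orientation": TCP orientation; "contact_force": force on the tool from outside, world axes, zero at the start; "ft_torque": the same for the moment, N m; "opening": opening from 0.0 (shut) to 1.0 (fully open).
Only numpy, scipy, OpenCV 4.12 (cv2) and the standard library are available. Lean on these libraries where they do the work, as an engineer would, in place of code of your own. Each camera call takes 0.05 s, during which the arm holds its last target.

## Working session

There is one attempt and no reset: what is moved stays moved. The work goes in short steps, each a Python script; the robot and the scene stay as the last script left them, time stands still between calls to the robot, and variables do not carry over. Pictures are saved under pics/ and viewed, and the job is handed in when it is done.

```bash
mkdir -p pics; ls; python3 - <<'E'
from workcell import r
import cv2,numpy as np,pickle
d={}
for n in("top","side"):
    p,z=r.snapshot(n); d[n]=(p,z,r.camera_model(n)); cv2.imwrite(f"pics/{n}0.png",p)
    print(n,d[n][2])
pickle.dump(d,open("d0.pkl","wb"))
print(r.get_state())
E
```

```text
pics
top {'camera_matrix': array([[392.30775751,   0.        , 320.41173052],
       [  0.        , 392.30775751, 199.47433442],
       [  0.        ,   0.        ,   1.        ]]), 'k1': -0.06018353674817635, 'eye': array([482.3440447 , -18.07892619, 927.45561115]), 'attitude': array([ 0.09299863,  0.01748176, -1.58643399])}
side {'camera_matrix': array([[445.4856771 ,   0.        , 320.05155813],
       [  0.        , 445.4856771 , 192.03535984],
       [  0.        ,   0.        ,   1.        ]]), 'k1': -0.08796073710282702, 'eye': array([ 245.41548616, -640.29449037,  503.20935216]), 'attitude': array([ 9.99558980e-01, -8.10808287e-04, -4.62175280e-01])}
{'clock': 0.1, 'qpos': array([ 1.19309252e+00,  2.64684237e-01,  1.60527037e+00, -2.19740434e-07,
        1.27370692e+00, -3.69111723e-02]), 'qd': array([ 9.58843718e-05, -2.12448068e-03, -4.48600998e-03,  5.87010838e-04,
        8.58950621e-04,  2.02215816e-04]), 'effort': array([ 7.07328181e-04, -5.16705823e+01, -3.68589950e+01,  9.72873954e-05,
        6.09437615e-03, -5.27482005e-07]), 'position': array([225.3529563 , 635.51199166, 212.06445529]), 'orientation': array([-3.13952517e+00, -7.61375597e-05,  2.80080000e+00]), 'contact_force': array([ 0.44274191, -0.41285905, -1.42714832]), 'ft_torque': array([-0.00461164, -0.04012575, -0.05106066]), 'opening': 0.996537038310602}
```

View pics/top0.png

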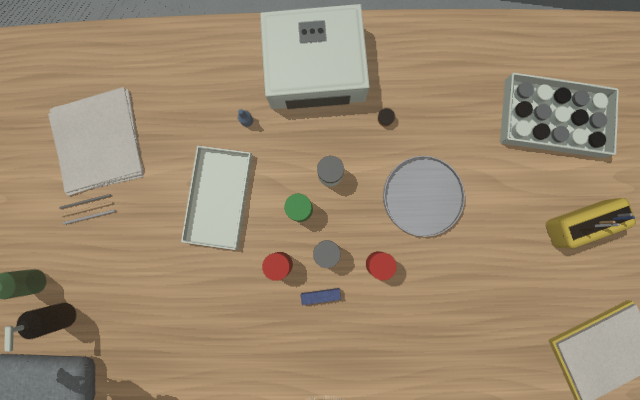

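View pics/side0.png

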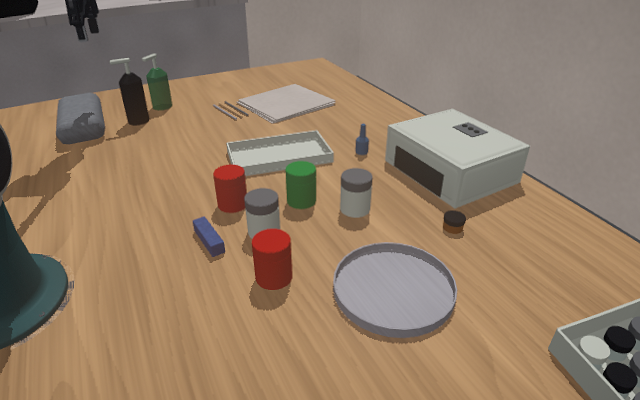

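Candidates for the jars: grey lids at top (330,170) and (327,254) (white bodies in the side view at (356,195) and (263,213)). The look-alikes are green (298,208) and red (277,266) and (381,266). The receptacles are the white caddy at (217,198), with the grey bottle tray at (560,115) as a distractor, and the steel dish at (424,197). I choose the grey-lidded jars and check them in a crop.

```bash
cat > h.py <<'E'
import numpy as np,cv2
from scipy.spatial.transform import Rotation as R
def ray(cm,u,v):
    K=cm["camera_matrix"]; s0=np.array([(u-K[0,2])/K[0,0],(v-K[1,2])/K[1,1]]); s=s0.copy()
    for _ in range(20): s=s0/(1+cm["k1"]*(s@s))
    return R.from_euler("xyz",cm["attitude"]).as_matrix()@np.array([s[0],-s[1],-1])
def onz(cm,u,v,z):
    d=ray(cm,u,v); return cm["eye"]+d*(z-cm["eye"][2])/d[2]
E
python3 - <<'E'
import pickle,cv2,numpy as np
from h import *
d=pickle.load(open("d0.pkl","rb"));p,z,cm=d["top"]
c=p[130:310,170:480]; cv2.imwrite("pics/crop0.png",cv2.resize(c,None,fx=2.5,fy=2.5,interpolation=cv2.INTER_CUBIC))
for n,u,v,h in[("jarA",330.5,169.5,76),("jarB",326.5,253.5,76),("green",298.5,207.5,76),("redL",277.5,266,76),("redR",381.5,265.5,76),("dish",424,197,18),("c1",198,147.5,25),("c2",251,153,25),("c3",235,249,25),("c4",182,242,25),("pen",321,297,15),("bottle",386,117,20)]:
    print(n,onz(cm,u,v,h).round(1),z[int(v),int(u)])
E
```

```text
jarA [627.7 -27.6  76. ] 861.8468
jarB [444.9 -15.7  76. ] 846.4795
green [545.3  43.6  76. ] 853.3416
redL [419.6  90.3  76. ] 843.2329
redR [ 417.3 -133.4   76. ] 840.339
dish [ 569.  -244.9   18. ] 922.1576
c1 [695.5 284.5  25. ] 922.91766
c2 [679.3 157.8  25. ] 942.26624
c3 [455.7 194.7  25. ] 900.52783
c4 [473.2 319.2  25. ] 903.2278
pen [343.2  -1.3  15. ] 885.7807
bottle [ 761.1 -162.3   20. ] 921.5759
```

View pics/crop0.png

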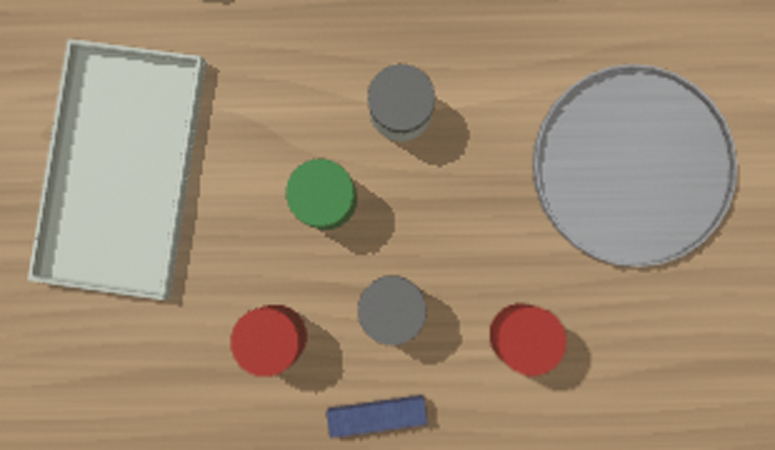

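```bash
cat >> h.py <<'E'
from workcell import r
def rd(msg,n=6):
    f=[]
    for _ in range(n):
        s=r.get_state(); f.append(s["contact_force"]); r.sleep(.05)
    print(msg,"t",round(s["clock"],1),"pos",s["position"].round(1),"F",np.mean(f,0).round(2),np.std(f,0).round(2),"op",round(s["opening"],3),flush=True)
    return np.mean(f,0)
E
python3 - <<'E'
from h import *
P=np.pi
s=r.get_state();p=s["position"]
r.move_straight([p[0],p[1],340],vel=250)
r.reach([628,-28,330],[P,0,P])
r.move_straight([628,-28,130],vel=250)
rd("aboveA")
img,z=r.snapshot("wrist"); cv2.imwrite("pics/w1.png",img)
cm=r.camera_model("wrist"); print(cm)
img,z=r.snapshot("side"); cv2.imwrite("pics/s1.png",img)
E
```

```text
aboveA t 4.7 pos [629.3 -28.1 132. ] F [-0.04 -0.11  0.37] [0.36 0.53 0.8 ] op 0.999
{'camera_matrix': array([[331.64256027,   0.        , 318.1631573 ],
       [  0.        , 331.64256027, 195.6918511 ],
       [  0.        ,   0.        ,   1.        ]]), 'k1': -0.020626217016650374, 'eye': array([543.79238575, -29.07683877, 290.21782902]), 'attitude': array([-3.33805718e-01, -8.98045260e-05,  1.57052084e+00])}
```

View pics/w1.png

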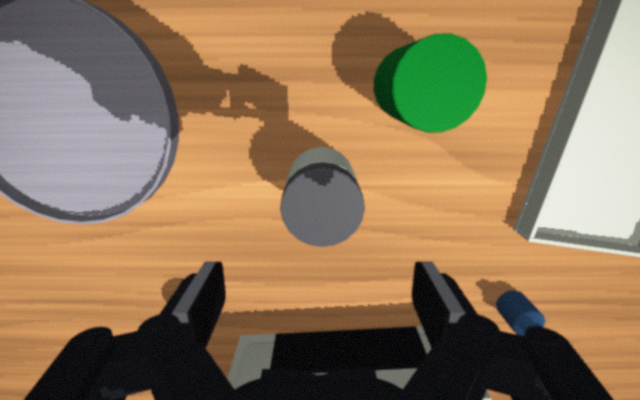

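View pics/s1.png

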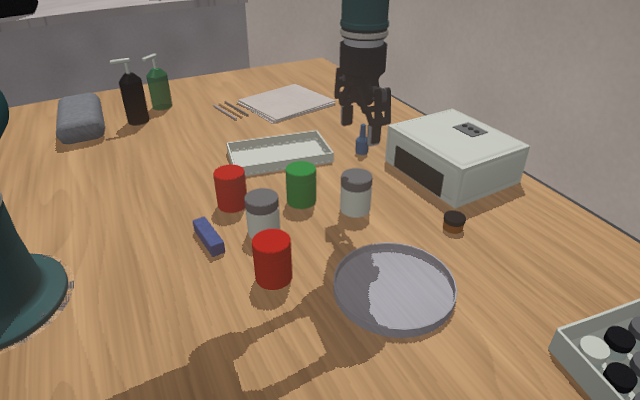

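```bash
python3 - <<'E'
from h import *
import pickle
cm=r.camera_model("wrist")
print(onz(cm,322.5,204,76),"wrist lid A")
d=pickle.load(open("d0.pkl","rb"));cs=d["side"][2]
print("side A",onz(cs,356.5,179.5,76),"B",onz(cs,263,199.5,76))
def proj(cm,X):
    q=R.from_euler("xyz",cm["attitude"]).as_matrix().T@(np.array(X)-cm["eye"]); s=np.array([q[0],-q[1]])/-q[2]
    s=s*(1+cm["k1"]*(s@s)); K=cm["camera_matrix"]; return K[0,0]*s+K[:2,2]
s=r.get_state(); p=s["position"]; print(p,s["orientation"],proj(cs,p-[0,0,17]), proj(cs,p+[0,42,-5]),proj(cs,p+[0,-42,-5]),proj(cs,p))
E
python3 -c "
import cv2;a=cv2.imread('pics/s1.png')[60:260,220:460];cv2.imwrite('pics/s1c.png',cv2.resize(a,None,fx=3,fy=3,interpolation=2))"
```

```text
[623.75504125 -26.07644201  76.        ] wrist lid A
side A [621.90349912 -37.06088176  76.        ] B [443.01697815 -22.96195385  76.        ]
[628.41878171 -28.06041246 130.82167384] [-3.14148615e+00  1.28795900e-03  3.14153585e+00] [357.99380904 158.73227426] [346.94157478 143.6242968 ] [370.56422896 162.97594577] [358.42293539 150.46955418]
```

View pics/s1c.png

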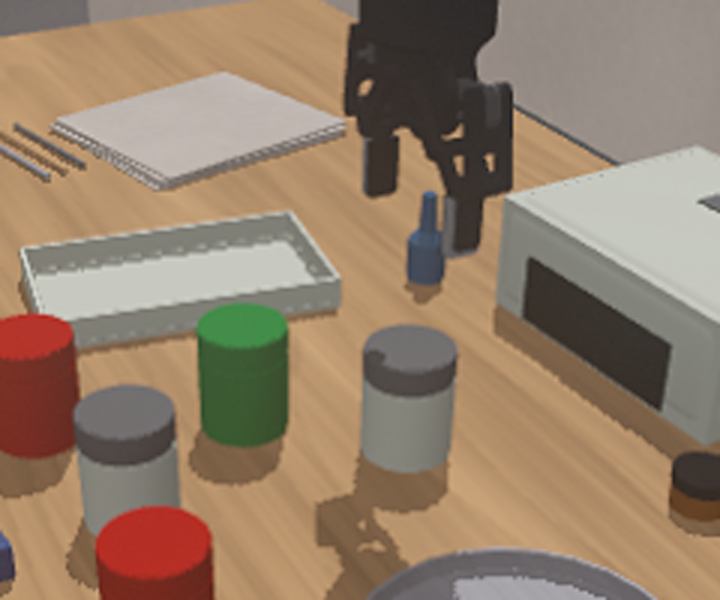

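```bash
cat >> h.py <<'E'
def proj(cm,X):
    q=R.from_euler("xyz",cm["attitude"]).as_matrix().T@(np.array(X)-cm["eye"]); s=np.array([q[0],-q[1]])/-q[2]
    s=s*(1+cm["k1"]*(s@s)); K=cm["camera_matrix"]; return K[0,0]*s+K[:2,2]
def dep(cm,z,u,v):
    return cm["eye"]+ray(cm,u,v)*z[int(round(v)),int(round(u))]
E
python3 - <<'E'
from h import *
s=r.get_state(); p=s["position"]
zs=r.snapshot("side")[1]; cs=r.camera_model("side")
cw=r.camera_model("wrist"); zw=r.snapshot("wrist")[1]
print(p, cw["eye"])
print("wrist proj tips",proj(cw,p+[0,42,-4]),proj(cw,p+[0,-42,-4]))
for u,v in[(372,140),(375,135),(346,121),(356,176),(356,205),(262,198)]: print("side",u,v,dep(cs,zs,u,v).round(1))
for u,v in[(220,268),(417,268),(210,290),(425,290),(322,204),(322,230),(322,170),(300,204),(345,204),(430,80)]: print("wr",u,v,dep(cw,zw,u,v).round(1))
E
```

```text
[628.41878171 -28.06041246 130.82167384] [543.54597351 -29.06241806 289.68269539]
wrist proj tips [396.53585721 244.91288972] [243.41558281 244.97007547]
side 372 140 [620.3 -81.7 177.1]
side 375 135 [623.8 -84.2 186.6]
side 346 121 [624.6  13.8 172.9]
side 356 176 [626.3 -27.6  77.3]
side 356 205 [613.4 -53.7  31.4]
side 262 198 [442.6 -19.2  77. ]
wr 220 268 [619.6 -71.4 165. ]
wr 417 268 [619.1  13.3 166. ]
wr 210 290 [621.3 -71.8 178.6]
wr 425 290 [621.5  13.2 178.3]
wr 322 204 [624.  -26.4  74.6]
wr 322 230 [643.4 -26.3  75.3]
wr 322 170 [599.8 -26.5  74.2]
wr 300 204 [623.9 -41.6  74.9]
wr 345 204 [624.  -10.5  74.6]
wr 430 80 [542.6  39.9  74.3]
```

```bash
python3 - <<'E'
from h import *
r.gripper_to(0.0)
s=r.get_state(); p=s["position"];print(p,s["opening"],s["clock"])
a,zs=r.snapshot("side"); cs=r.camera_model("side")
cw=r.camera_model("wrist"); b,zw=r.snapshot("wrist")
np.savez("t1.npz",zs=zs,zw=zw); import pickle; pickle.dump((cs,cw),open("t1.pkl","wb"))
print(proj(cw,p-[0,0,17]),proj(cs,p-[0,0,17]))
cv2.imwrite("pics/w2.png",b)
cv2.imwrite('pics/s2.png',cv2.resize(a[60:260,220:460],None,fx=3,fy=3,interpolation=2))
E
```

```text
[628.00086422 -28.00851952 129.98116923] -0.0009021222548625654 5.7083
[319.86841868 234.15377687] [357.76183951 159.17223867]
```

View pics/w2.png

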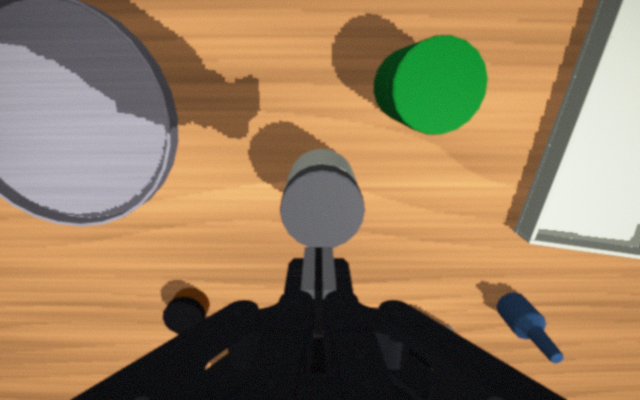

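View pics/s2.png

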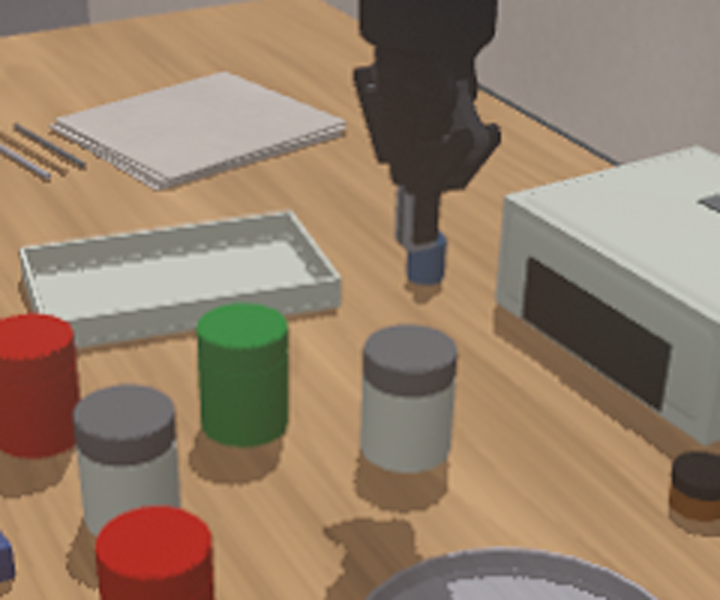

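```bash
python3 - <<'E'
from h import *
import pickle
cs,cw=pickle.load(open("t1.pkl","rb"));t=np.load("t1.npz")
for u,v in[(362,138),(355,138),(361,140)]: print("side",dep(cs,t["zs"],u,v).round(1))
for u,v in[(311,252),(326,252),(311,270),(326,270)]: print("wr",dep(cw,t["zw"],u,v).round(1))
E
```

```text
side [627.2 -39.8 161.1]
side [616.6 -33.5 160.7]
side [624.7 -40.8 158.2]
wr [617.1 -32.3 154.4]
wr [616.8 -25.4 155. ]
wr [616.8 -32.  170.2]
wr [616.1 -25.8 171.4]
```

The camera depth from both views puts the fingertips about 40 mm higher than the stated tool frame implies (x and y agree). I'll work from the measured tip height and re-check it lower down.

```bash
python3 - <<'E'
from h import *
r.gripper_to(1.0)
r.move_straight([626.5,-27,70],vel=150)
rd("70")
cw=r.camera_model("wrist"); b,zw=r.snapshot("wrist")
a,zs=r.snapshot("side"); cs=r.camera_model("side")
for u,v in[(220,268),(417,268),(322,204)]: print("wr",dep(cw,zw,u,v).round(1))
cv2.imwrite("pics/w3.png",b)
cv2.imwrite('pics/s3.png',cv2.resize(a[60:260,220:460],None,fx=3,fy=3,interpolation=2))
np.savez("t2.npz",zs=zs)
E
```

```text
70 t 7.4 pos [627.7 -27.1  71.5] F [-0.09  0.08  0.26] [0.29 0.23 0.46] op 0.998
wr [619.2 -70.7 105. ]
wr [619.   14.7 105.4]
wr [601.1 -26.2  74.3]
```

View pics/w3.png

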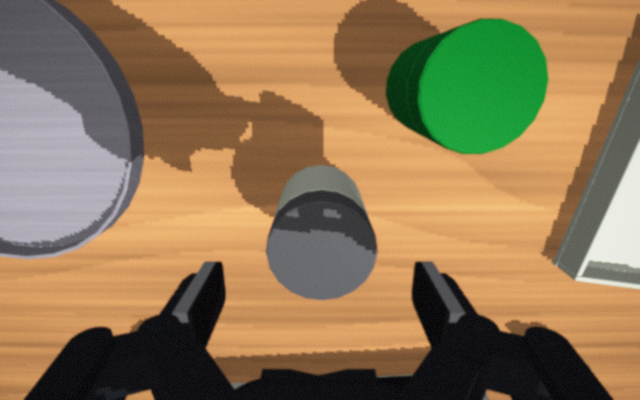

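View pics/s3.png

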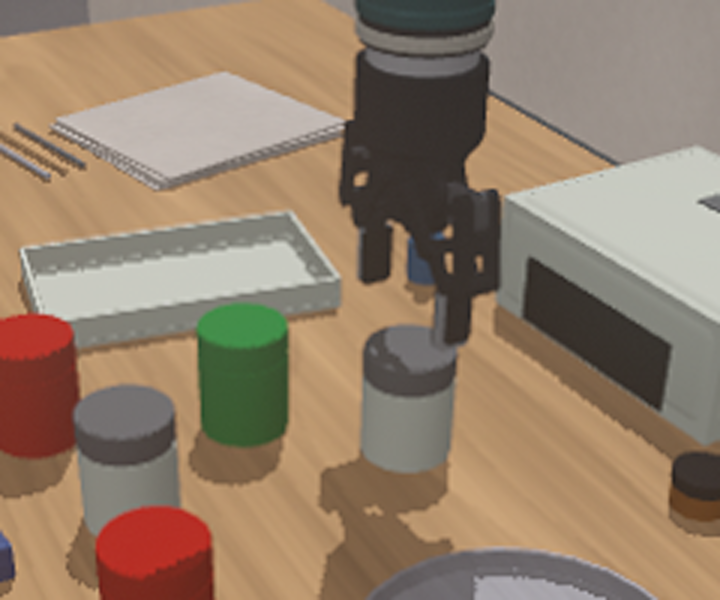

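```bash
python3 - <<'E'
from h import *
print(onz(r.camera_model("wrist"),322,246,76))
r.move_straight([626.5,-27,30],vel=100); rd("30",2)
r.move_straight([626.5,-27,3],vel=60); rd("3",3)
r.gripper_to(0.3)
f0=rd("gripped",4)
r.move_straight([626.5,-27,70],vel=80)
r.sleep(.3); rd("lifted",14)
a,_=r.snapshot("side"); cv2.imwrite('pics/s4.png',cv2.resize(a[60:260,220:460],None,fx=3,fy=3,interpolation=2))
E
```

```text
[623.11607079 -26.07134476  76.        ]
30 t 8.1 pos [626.8 -27.   30.1] F [0.1  0.47 0.3 ] [0.38 0.62 0.01] op 0.998
3 t 8.9 pos [626.8 -27.    3.2] F [ 0.04 -0.19 -0.26] [0.35 0.61 0.13] op 1.002
gripped t 9.5 pos [627.3 -26.3   4. ] F [-1.38  4.45  4.8 ] [0.45 0.78 0.46] op 0.683
lifted t 11.5 pos [626.5 -27.   70. ] F [ 0.   -0.07 -3.67] [0.49 0.57 0.41] op 0.685
```

View pics/s4.png

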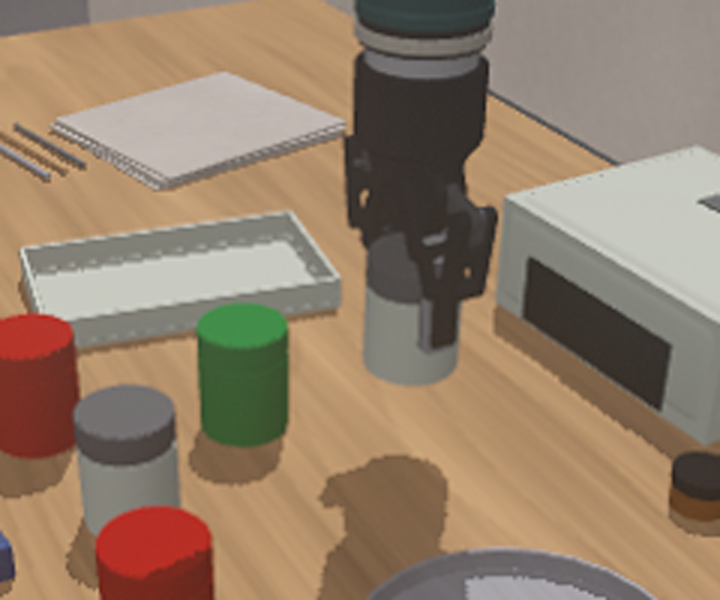

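Jar A weighs about 3.8 N, so it is full and goes in the caddy. It hangs upright in the jaws at (410,310) in the crop.

```bash
python3 - <<'E'
from h import *
P=np.pi
r.move_straight([626.5,-27,120],vel=150)
o=[P,0,P-0.159]
r.reach([625.5,231,120],o)
cw=r.camera_model("wrist"); b,zw=r.snapshot("wrist"); cv2.imwrite("pics/w5.png",b)
import pickle; pickle.dump((cw,zw),open("w5.pkl","wb"))
rd("over caddy",6)
E
```

```text
over caddy t 13.4 pos [625.9 229.7 120.1] F [ 0.16  0.06 -4.01] [0.49 0.3  0.46] op 0.686
```

View pics/w5.png

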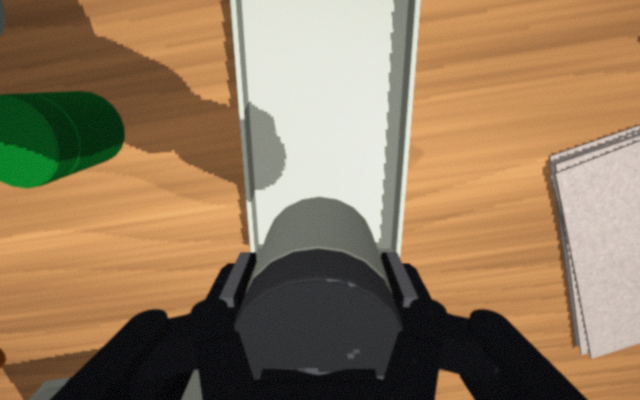

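```bash
python3 - <<'E'
from h import *
import pickle
cw,zw=pickle.load(open("w5.pkl","rb"))
c=np.array([576,239]);ax=np.array([np.cos(-.159),np.sin(-.159)]);ay=np.array([-ax[1],ax[0]])
for u,v in[(231,10),(420,10),(244,150),(410,150),(250,220),(404,220)]:
    X=onz(cw,u,v,25); d=X[:2]-c; print(X.round(1),"cad x,y",(d@ax).round(1),(d@ay).round(1))
r.move_straight([625.5,231,30],vel=150)
r.move_straight([625.5,231,9],vel=50); rd("low",4)
r.move_straight([625.5,231,7.5],vel=20); rd("lower",4)
r.gripper_to(1.0); rd("open",3)
r.move_straight([625.5,231,120],vel=150)
cw=r.camera_model("wrist"); b,zw=r.snapshot("wrist"); cv2.imwrite("pics/w6.png",b)
a,_=r.snapshot("side"); cv2.imwrite('pics/s6.png',a)
b=r.snapshot("top")[0]; cv2.imwrite("pics/t6.png",b)
E
```

```text
[486.  190.7  25. ] cad x,y -81.3 -61.9
[506.4 318.   25. ] cad x,y -81.3 67.0
[581.7 177.6  25. ] cad x,y 15.4 -59.8
[601.9 304.1  25. ] cad x,y 15.3 68.4
[639.7 169.   25. ] cad x,y 74.0 -59.0
[659.9 295.1  25. ] cad x,y 73.9 68.7
low t 14.9 pos [625.4 231.    8.9] F [ 0.24 -0.12 -3.32] [0.34 0.56 0.44] op 0.685
lower t 15.3 pos [625.9 231.1   8.1] F [-0.46  0.23  0.6 ] [0.48 0.33 0.13] op 0.684
open t 15.9 pos [625.5 231.    7.5] F [-0.27 -0.05  0.29] [0.28 0.08 0.21] op 1.003
```

View pics/w6.png

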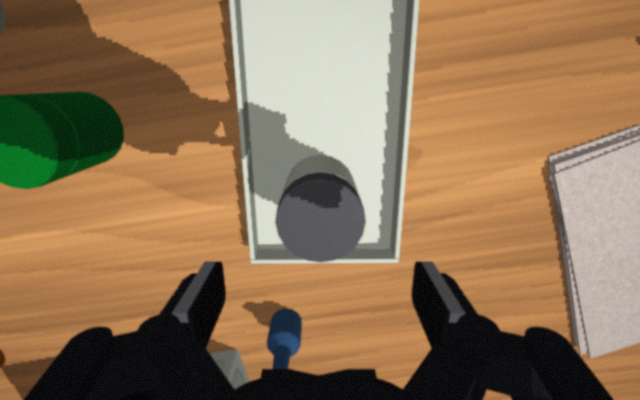

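View pics/s6.png

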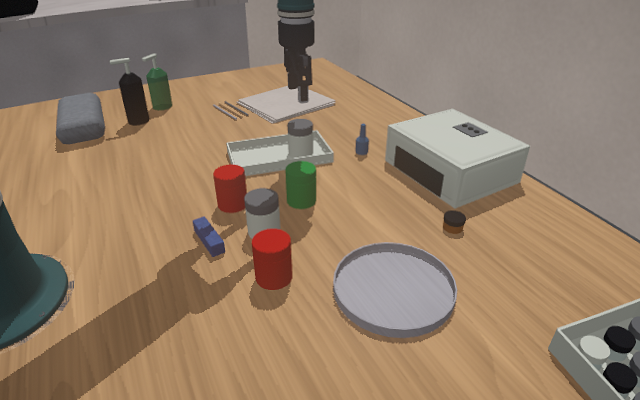

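Jar A stands in the caddy: lid at (320,215) in the wrist view, inside the rim. Next is jar B.

```bash
python3 - <<'E'
from h import *
cw=r.camera_model("wrist"); c=np.array([576,239]);ax=np.array([np.cos(-.159),np.sin(-.159)]);ay=np.array([-ax[1],ax[0]])
for n,u,v,z in[("far",255,262,25),("far",395,262,25),("lidA",321,217,80)]:
    d=onz(cw,u,v,z)[:2]-c; print(n,(d@ax).round(1),(d@ay).round(1))
P=np.pi
r.reach([444,-17,120],[P,0,P/2]); rd("aboveB")
cw=r.camera_model("wrist"); b,zw=r.snapshot("wrist"); cv2.imwrite("pics/w7.png",b); print(cw["eye"])
E
```

```text
far 112.0 -56.5
far 111.9 64.6
lidA 47.0 0.1
aboveB t 18.4 pos [444.7 -16.5 120.1] F [-0.17 -0.06 -0.05] [0.35 0.64 0.48] op 0.999
[444.16448905  66.70298182 279.23245201]
```

View pics/w7.png

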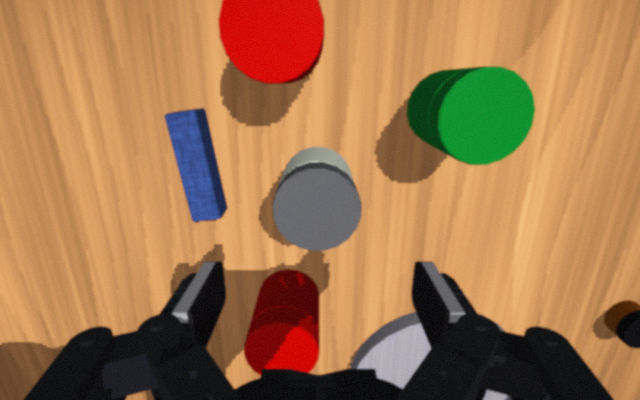

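```bash
python3 - <<'E'
from h import *
X=onz(r.camera_model("wrist"),317,206,76); print(X)
x,y=(X[:2]+[445,-16])/2; y=float(y); x=float(x)
r.move_straight([x,y,40],vel=120); rd("40",4)
r.move_straight([x,y,3],vel=60); rd("3",3)
r.gripper_to(0.3); rd("gripped",3)
r.move_straight([x,y,70],vel=80)
r.sleep(.3); rd("lifted",14)
r.move_straight([x,y,120],vel=150); rd("120",10)
a,_=r.snapshot("side"); cv2.imwrite('pics/s8.png',cv2.resize(a[60:260,170:410],None,fx=3,fy=3,interpolation=2))
E
```

```text
[443.13990001 -10.68227712  76.        ]
40 t 19.5 pos [445.1 -13.5  41.1] F [ 0.09  0.36 -0.36] [0.45 0.45 0.06] op 1.0
3 t 20.4 pos [444.6 -13.4   3.3] F [-0.26 -0.15  0.03] [0.61 0.37 0.29] op 0.998
gripped t 20.9 pos [444.3 -13.4   3.7] F [-1.2   0.03  5.04] [0.62 0.33 0.82] op 0.687
lifted t 22.9 pos [444.1 -13.3  70. ] F [ 0.07 -0.04 -3.15] [0.42 0.5  0.39] op 0.69
120 t 23.9 pos [443.7 -13.3 119.5] F [ 0.03 -0.02 -3.36] [0.39 0.3  0.47] op 0.691
```

View pics/s8.png

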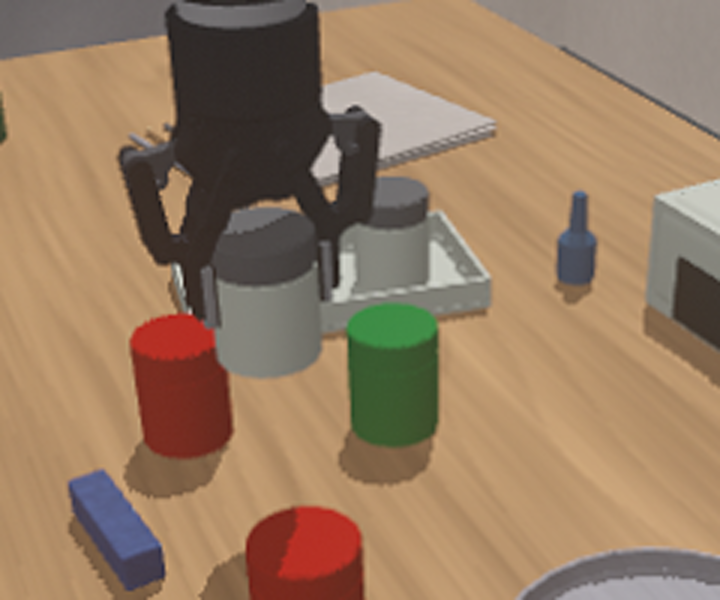

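Jar B weighs about 3.3 N, so it is also full. It goes in the second caddy slot.

```bash
python3 - <<'E'
from h import *
P=np.pi
x,y=521.,250.
r.reach([x,y,120],[P,0,P-0.159])
r.move_straight([x,y,30],vel=150)
r.move_straight([x,y,9],vel=50); rd("low",4)
r.move_straight([x,y,7.5],vel=20); rd("lower",4)
r.gripper_to(1.0); rd("open",3)
r.move_straight([x,y,130],vel=150)
cw=r.camera_model("wrist"); b,zw=r.snapshot("wrist"); cv2.imwrite("pics/w9.png",b)
r.reach([480,-100,250],[P,0,P])
a,_=r.snapshot("side"); cv2.imwrite('pics/s9.png',cv2.resize(a[60:260,170:410],None,fx=3,fy=3,interpolation=2))
b,z=r.snapshot("top"); cv2.imwrite("pics/t9.png",cv2.resize(b[120:300,150:390],None,fx=3,fy=3,interpolation=2))
cm=r.camera_model("top"); rd("end",3)
np.savez("t9.npz",z=z)
E
```

```text
low t 26.5 pos [521.  250.1   9. ] F [ 0.12 -0.17 -3.3 ] [0.44 0.28 0.05] op 0.694
lower t 26.9 pos [521.4 250.2   7.8] F [ 0.37 -0.1  -2.27] [0.57 0.2  0.51] op 0.687
open t 27.5 pos [521.  250.    7.6] F [-0.48 -0.23 -0.24] [0.13 0.36 0.49] op 1.002
end t 30.1 pos [480.1 -99.1 249.4] F [-0.22  0.2   0.23] [0.38 0.34 0.28] op 1.001
```

View pics/t9.png

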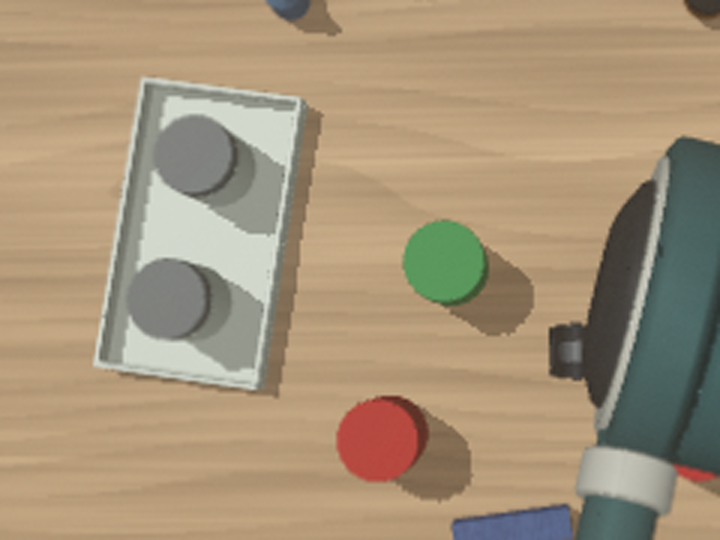

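View pics/s9.png

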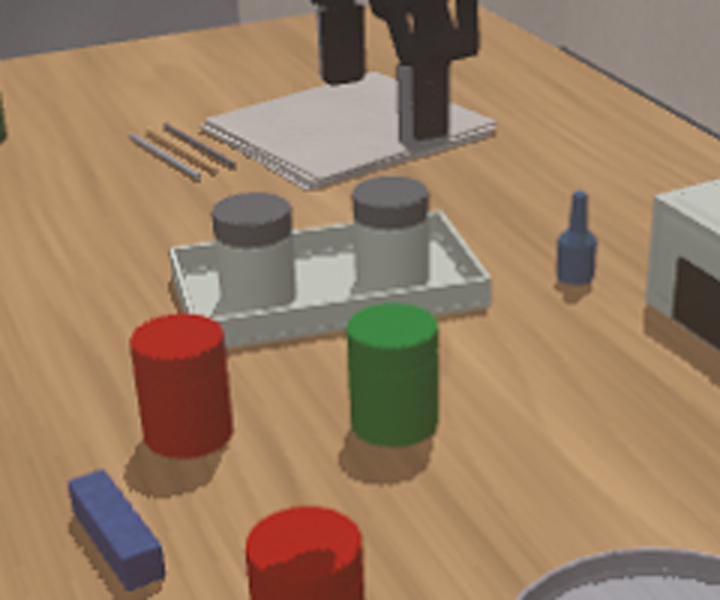

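View pics/w9.png

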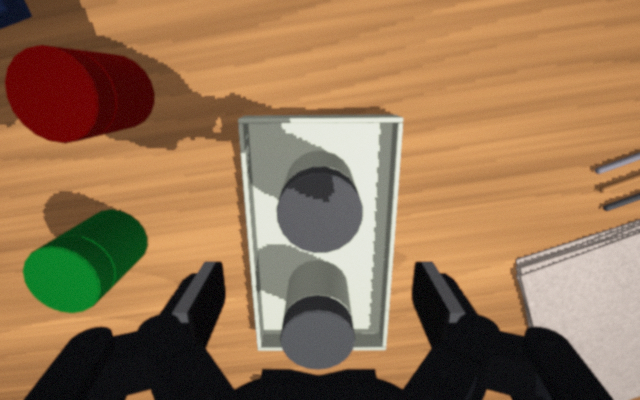

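Both jars stand upright in the caddy: lids at (195,155) and (169,299) in the enlarged top view, with floor showing all round. I'll check the positions in numbers and then hand in.

```bash
python3 - <<'E'
from h import *
cm=r.camera_model("top"); z=np.load("t9.npz")["z"]
c=np.array([576,239]);ax=np.array([np.cos(-.159),np.sin(-.159)]);ay=np.array([-ax[1],ax[0]])
for u,v in[(195,155),(169,299)]:
    u=150+u/3;v=120+v/3; d=onz(cm,u,v,80)[:2]-c; print((d@ax).round(1),(d@ay).round(1),dep(cm,z,u,v).round(1))
r.job_done()
E
```

```text
52.5 -3.7 [626.9 226.5  81.8]
-54.6 -2.6 [521.7 245.1  80. ]
the job is handed in; nothing more can be done
```

Both jars turned out to be full, so I stood both in the white caddy, upright, and handed the job in at about 30 s on the robot's clock. The job reports no verdict, so the checks below are my own.

- **Weights:** the far jar read about 3.7–4.0 N and the near jar about 3.2–3.4 N when lifted. An empty jar would be under 0.9 N.
- **Final positions:** in the last top view the far jar is at about (+52, -4) mm and the near jar at about (-55, -3) mm in the caddy frame. Their lids are at 80–82 mm, so both stand on the caddy floor. The gripper is clear of everything.
- **Tool length disagreed:** depth from two cameras put the fingertips about 40 mm higher than the stated tool frame gives. I set the grasp heights from the camera measurement, and both grasps held.
- **Small differences between cameras:** the wrist and top cameras differed by 2–5 mm on the jar and caddy positions, well within the room available.
- **Near jar's release:** it still showed about 2.3 N on the wrist just before I opened the gripper, so it probably dropped a millimetre or less. It was upright afterwards.

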